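# Clamp a sieve stack with the fold-out crank and start the shaker

## Task

Get the small sieve shaker going: swing its folded crank handle up, crank it clockwise (seen from above) until the clamp pad is firmly tight on the lid of the sieve stack without forcing it, and fold the handle flat again. Only then press the long start bar at the front well down near its middle, so that both ends go down evenly, and let it come up. Do not shift the sieves or the things standing around.

Things in the scene. Friction and masses are not known exactly. Their poses are not given: they have to be found in the camera images.
- machine: The white sieve shaker, fixed to the bench: base 350 (y) x 210 (x) x 60 mm high, with a 26 mm high ledge in front carrying the start bar, a crank on the base's right (-y) half, the sieve stack on its left (+y) half and two steel masts (to 278 mm high) behind the stack. Origin under the base on the bench, x away from its front, y to its left, z up.
- gearbox: Round grey gear housing of the crank, 84 mm diameter, fixed on the base at 60 mm height; rises to 104 mm. Origin at the centre of its underside, on the crank's upright axis.
- crank_axis (a point): Point on the upright axis of the crank, at the height of the folding pivot (126 mm above the bench). The steel crank arm (18 mm wide) reaches 59 mm out from this axis and its flat top, like the hub's (15 mm radius), is 12 mm below this point.
- fold_pivot (a point): Level pivot of the folding handle, 50 mm out from the crank axis, square to the arm, between two cheeks (30 mm over both, 18 mm long, rising 6 mm above the pivot). Clockwise cranking lowers the clamp 30 mm a turn from the upper stop, where it starts. It takes about 4 to 6 N at this radius; once the pad bears on the lid, some 6 N more per radian.
- handle_end (a point): Centre of the free end face of the folding handle, a black round bar 18 mm in diameter reaching 80 mm from the pivot. Folded, it lies level over the crank arm and past the hub, so its last 15 mm have free air below. Swung up, it stands 80 mm above the pivot.
- handle (a joint): Fold angle of the handle about its pivot, rad: 0 folded flat inward over the crank axis, 1.57 upright, 1.70 its stop, leaning a little outward. It stays where it is left (about 1 N at its end moves it); a push toward the crank axis folds it.
- clamp: Grey clamp arm that rides on the masts, over the stack's centre, with a round rubber pad (72 mm diameter, 9 mm thick) on springs under it. Origin: centre of the unloaded pad's underside, 182 mm above the bench at the start. The pad yields 1 mm per 14 N. Tight is more than 15 N on the lid; over 100 N is forcing it. The crank's friction holds up to 60 N.
- sieves: Loose stack of three steel sieves and a lid, 103 mm diameter, 90 mm high, 0.7 kg, standing on the deck. Origin at the centre of its underside; the lid's top is 90 mm above it, 12 to 20 mm below the unloaded pad at the start.
- deck: Round aluminium deck under the stack, 116 mm diameter, with a 6 mm rim; its height differs from run to run. Origin on its axis, 40 mm below the face on which the stack stands.
- bar_mid (a point): Middle of the top face of the start bar, a black plastic bar 220 mm long (along the machine's y), 26 mm wide, 12 mm thick, its top 50 mm above the bench when up.
- start_bar (a joint): How far the bar's middle is pressed down, m: 0 up, 0.010 bottomed; sprung, 2 N to start and 8 N at the bottom. It comes up when let go.
- bar_tilt (a joint): Tilt of the bar about its middle, rad, 0 level, positive with the +y end up; sprung, 3 N m per rad (8 N at 20 mm from the middle tilts it 0.053).
- beaker: Bystander: glass beaker, 72 mm diameter, 95 mm high, standing to the right of the machine. Origin at the centre of its underside.
- can: Bystander: white plastic bottle, 72 mm diameter, 140 mm high, to the left of the machine. Origin at the centre of its underside.
- spare: Bystander: spare steel sieve, 100 mm diameter, 26 mm high, behind the machine. Origin at the centre of its underside.

How it is judged:
On the way, in this order (a step that is already met when the one before it is completed fails the run):
1. the crank handle is swung up (value of joint handle above 1.4 rad), for 0.2 s.
2. with the handle up, the crank has brought the clamp down tight on the lid (more than 15 N) (contact force between clamp and sieves above 15 N and value of joint handle above 1 rad), for 0.2 s.
3. the handle is folded flat again with the clamp still tight (value of joint handle below 0.12 rad and contact force between clamp and sieves above 15 N), for 0.2 s.
4. the start bar is pressed at least 6 mm down, level within 0.05 rad (value of joint start_bar above 0.006 m and value of joint bar_tilt between -0.05 and 0.05 rad and value of joint handle below 0.15 rad), for 0.1 s.
At the end, for the whole second after the job is handed in: The clamp bears on the lid with more than 15 N, the handle is folded flat (within 0.12 rad), the start bar is up again (within 2 mm), and the sieve stack stands upright and still, within 8 mm of the deck's axis (all of step 3 and value of joint start_bar below 0.002 m and horizontal distance between sieves and deck below 0.008 m and angle between sieves's own z axis and vertical below 0.05 rad and linear speed of sieves below 0.02 m/s); the robot touches nothing.
It fails at once if the clamp is forced: more than 100 N on the sieves (contact force between clamp and sieves above 100 N).
It fails at once if the start bar is pressed more than 4 mm while the handle is not folded (value of joint start_bar above 0.004 m and value of joint handle above 0.3 rad).
It fails at once if the start bar is tipped by more than 0.08 rad (value of joint bar_tilt above 0.08 rad or value of joint bar_tilt below -0.08 rad).
It fails at once if a bystander is moved by more than 20 mm (distance of any of beaker, can, spare from where it was at the start of the episode above 0.02 m).
It also fails if it takes over 72 s, if anything falls off the work surface, if the arm or the gripper's body presses on something with over 40 N, if the wrist force passes 120 N, or if a joint passes its speed limit or range.

## Robot

A 7-joint arm with a two-finger parallel gripper is mounted at the origin on the work surface. World frame = base frame: x ahead of the robot, y to its left, z up, the work surface at z = 0. Lengths are in m, angles in rad, forces in N, time in s.
With the tool pointing down it reaches from about 0.4 to 0.925 m from the base axis. Payload 4.1 kg.
Tool frame: the origin (TCP) lies at the very end of the fingers, on their centre line; the grasp point (between the pads) lies 19 mm behind it (robot.grip_point_offset is the distance from the TCP to the grasp point, in m); z points along the fingers, y is the line along which they close (so a half turn about z gives the same grasp; the last joint's range is limited). The gripper opens to 85 mm and grips with 20 to 120 N. Pads are 22 mm wide; open, the fingers measure 114 mm over their backs; the gripper's body (76 mm by 85 mm) begins 54 mm behind the grasp point. The pads swing forward as they close: fully open they stand 13 mm farther back than shut.
Start: joints at [-1.393, 0.398, 0.045, 1.537, -0.019, 1.207, -0.051], TCP at [0.178, 0.625, 0.231] pointing down, gripper open.
Joint ranges: [-2.82, 2.82], [-0.49, 2.23], [-1.37, 1.46], [0, 2.46], [-1.36, 4.5], [0.23, 2], [-2.94, 2.94]. Speed limits (rad/s): [2.57, 2.57, 3.14, 3.14, 3.14, 3.14, 3.14].

## Interface

Orientations are given as a 3x3 rotation matrix whose columns are the frame's x, y, z axes.
In Python, from plant import read_state, capture, get_calibration, hand_in, robot gives the robot as it stands. The module is installed in compiled form; this text tells all that it offers.
- The arm moves only by the shell command python3 -m pendant 'ROWS' [FORCE]. ROWS is a JSON object of lists of equal length, an entry for each row: "dp": the shift along the tool's x, y, z in cm, a list of three; "roll": the turn about the tool's z in degrees; "claw": the opening, from 0 (shut) to 1 (fully open). A call has 1 to 5 rows; each row shifts and turns the commanded pose from where the row before left it, along the tool's axes as they then stand; what a row does not reach is not made up. A row lasts 1/12 s, in which the tool goes at most 41.7 mm and 7.16 degrees, less where a joint would pass 70% of its speed; a pose out of reach is approached as far as the arm can. A call with a gripper value outside its range is refused whole. The fingers move at their own pace and stop on an object; FORCE is the grip in N (left out, the last holds). Time passes only in rows, so rows that do not move let the fingers close. It gives the time, the measured TCP pose, the force, the opening and the grip force at its end, in the units of the state.
- read_state(): the state, without advancing time (a new reading comes with each control period).
- capture(name): name is "scene" or "top" or "wrist"; returns the picture (384x512x3 uint8, red, green, blue); there is no depth.
- get_calibration(name): a dict with "mtx" (3x3 intrinsics, pixels), "distortion" ([k1, k2, p1, p2, k3] as OpenCV has them; the pictures are not rectified), "eye" and "orientation" of the camera in the world. Camera axes: x right, y down, z forward; pixel columns grow to the right and rows downward; lengths in m; the calibration is good to about 2 mm. A picture is of the moment at which its call begins: read the wrist's pose just before it. get_calibration takes no time and is no camera call; for the wrist camera it gives the pose at the moment of the call.
- hand_in(): hands the job in; it is judged then, once.
The state is a dict: "clock": time; "qpos": joint angles; "joint_velocities": joint speeds; "joint_torque": joint torques, N m; "eef_pos": TCP position; "tool_rot": TCP orientation; "wrist_force": force on the tool from outside, world axes, zero at the start; "ft_torque": the same for the moment, N m; "width": finger opening in m; "finger_force": force on a finger pad.
Only numpy, scipy, OpenCV 4.12 (cv2) and the standard library are available. Lean on these libraries where they do the work, as an engineer would, in place of code of your own. Each camera call takes 0.05 s, during which the arm holds its last target. There are 200 camera calls.

## Working session

There is one attempt and no reset: what is moved stays moved. The work goes in short steps, Python scripts to look and compute and a shell command to move; the robot and the scene stay as the last step left them, time stands still between calls to the robot, and variables do not carry over. Pictures are saved under pics/ and viewed, at most 10 in all, crops included, and the job is handed in when it is done.

```bash
mkdir -p pics; python3 - <<'E'
from plant import *
import cv2,numpy as np
for n in ["scene","top"]:
    c=get_calibration(n); im=capture(n); cv2.imwrite(f"pics/{n}0.png",im[:,:,::-1])
    print(n,np.round(c["mtx"],1).tolist(),np.round(c["distortion"],3),np.round(c["eye"],3),np.round(c["orientation"],3).tolist())
s=read_state();print(s)
E
```

```text
scene [[444.9, 0.0, 248.4], [0.0, 444.9, 195.7], [0.0, 0.0, 1.0]] [-0.124  0.     0.     0.     0.   ] [ 1.362 -0.123  0.811] [[0.26, 0.649, -0.715], [0.966, -0.182, 0.186], [-0.009, -0.739, -0.674]]
top [[479.2, 0.0, 262.7], [0.0, 479.2, 198.8], [0.0, 0.0, 1.0]] [-0.06  0.    0.    0.    0.  ] [0.37  0.084 1.439] [[-0.017, -0.982, 0.19], [-1.0, 0.016, -0.006], [0.002, -0.19, -0.982]]
{'clock': 0.1, 'qpos': array([-1.39299767,  0.39913925,  0.04503556,  1.53778072, -0.01871259,
        1.20693401, -0.05067992]), 'joint_velocities': array([ 0.00048672, -0.00104377, -0.00013613, -0.00303218,  0.0006975 ,
       -0.00158355,  0.00023052]), 'joint_torque': array([ 2.81891458e-03, -4.76264906e+01,  1.36950061e+00, -2.54949439e+01,
        1.18983036e-02,  5.09836114e-03,  8.12534637e-06]), 'eef_pos': array([0.1774412 , 0.62469297, 0.23034175]), 'tool_rot': array([[-9.61970176e-01,  2.73154221e-01, -3.90867717e-04],
       [ 2.73154477e-01,  9.61968503e-01, -1.79770932e-03],
       [-1.15049458e-04, -1.83611002e-03, -9.99998308e-01]]), 'wrist_force': array([ 0.28434732, -0.23984999, -0.10238569]), 'ft_torque': array([ 0.01043683, -0.02283345,  0.00809144]), 'finger_force': 0.0, 'width': 0.08560399472614627}
```

View pics/scene0.png

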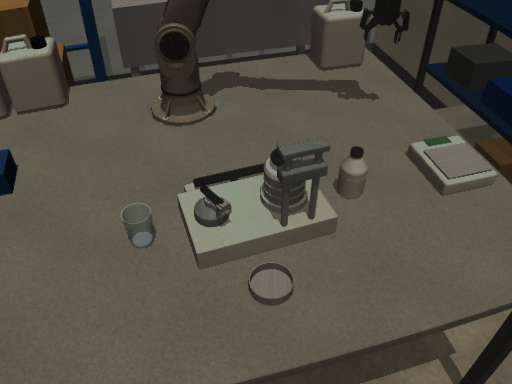

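View pics/top0.png

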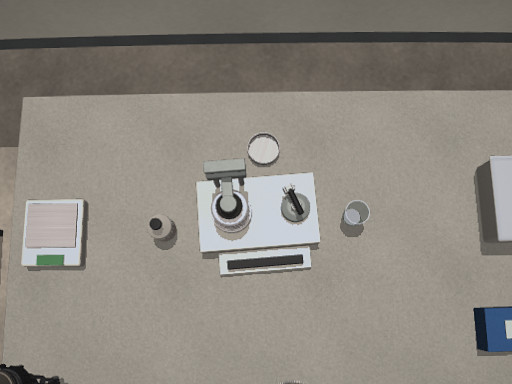

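```bash
python3 - <<'E'
import cv2,numpy as np
a=cv2.imread("pics/top0.png")[150:280,190:330]; b=cv2.imread("pics/scene0.png")[160:260,170:270]
g=lambda i:np.clip(255*(i/255.)**.6,0,255).astype('u1')
a=cv2.resize(a,(560,520),interpolation=cv2.INTER_CUBIC)
cv2.imwrite("pics/top0c.png",g(a))
E
```

```text
(no output)
```

View pics/top0c.png

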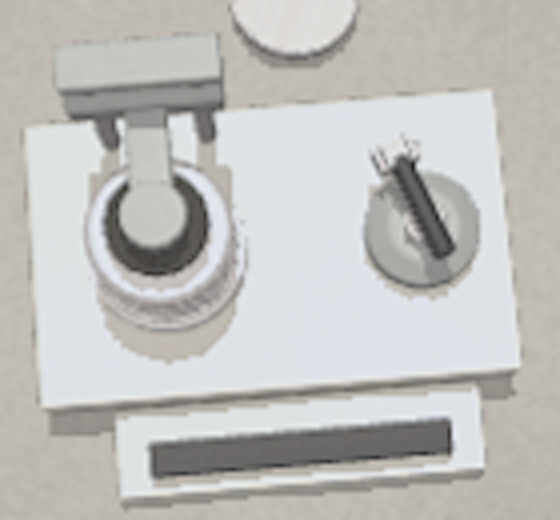

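```bash
cat > h.py <<'E'
from plant import *
import cv2,numpy as np
def w(n,px,z,c=None):
    c=c or get_calibration(n); R=np.array(c["orientation"]);e=np.array(c["eye"])
    u=cv2.undistortPoints(np.array([[px]],float),np.array(c["mtx"]),np.array(c["distortion"])).ravel()
    d=R@[u[0],u[1],1]; return e+d*(z-e[2])/d[2]
def proj(c,P):
    R=np.array(c["orientation"]);t=-R.T@np.array(c["eye"])
    return cv2.projectPoints(np.array(P,float).reshape(-1,3),R.T,t,np.array(c["mtx"]),np.array(c["distortion"]))[0].reshape(-1,2)
E
python3 - <<'E'
from h import *
T=lambda x,y,z:w("top",(190+(x+.5)/4-.5,150+(y+.5)/4-.5),z)
n=dict(c1=(22,128,.06),c2=(492,90,.06),c3=(521,372,.06),c4=(42,408,.06),barL=(150,460,.05),barR=(451,437,.05),hend=(450,254,.13),piv=(403,162,.13),gear=(422,228,.104),beak=(0,0,0))
for k,v in n.items(): print(k,np.round(T(*v),4))
print("beaker",w("top",(356,213),.05),"can",w("top",(160,227),.07))
a=[T(*n[k])[:2] for k in("c1","c2","c3","c4")]; print(np.mean(a,0), np.degrees([np.arctan2(*(-(a[1]-a[0]))[::-1])-np.pi/2,np.arctan2(*(a[1]-a[2])[::-1]),np.arctan2(*(a[0]-a[3])[::-1])]))
s=read_state()
c=get_calibration("wrist");print(np.round(c["mtx"],1).tolist(),c["distortion"],np.array(s["tool_rot"]).T@(np.array(c["eye"])-s["eef_pos"]),np.round(np.array(s["tool_rot"]).T@np.array(c["orientation"]),3))
E
python3 -m pendant '{"dp":[[0,0,0]],"roll":[0],"claw":[0]}'
```

```text
c1 [0.6913 0.2747 0.06  ]
c2 [ 0.7145 -0.0734  0.06  ]
c3 [ 0.505  -0.0867  0.06  ]
c4 [0.4848 0.2584 0.06  ]
barL [0.447  0.1816 0.05  ]
barR [ 0.4599 -0.0355  0.05  ]
hend [ 0.5807 -0.032   0.13  ]
piv [ 0.6463 -0.0013  0.13  ]
gear [ 0.6038 -0.0151  0.104 ]
beak [0.8082 0.3014 0.    ]
beaker [ 0.59126379 -0.19786752  0.05      ] can [0.55650546 0.37356882 0.07      ]
[0.59889633 0.09326916] [3.81337892 3.63595178 4.51748939]
[[297.2, 0.0, 258.8], [0.0, 297.2, 195.0], [0.0, 0.0, 1.0]] [-0.03661131  0.          0.          0.          0.        ] [ 0.06693995  0.00037989 -0.14241675] [[-0.001 -0.963 -0.268]
 [ 1.    -0.001  0.   ]
 [-0.    -0.268  0.963]]
clock: 0.18
eef_pos: [0.1775, 0.6249, 0.2306]
tool_rot: [[-0.962, 0.273, -0.0], [0.273, 0.962, -0.001], [-0.0, -0.001, -1.0]]
wrist_force: [0.4, 0.5, 1.2]
width: 0.0753
finger_force: 0.0
```

```bash

python3 -m pendant '{"dp":[[-2.4,-2.57,-0.7],[-2.4,-2.57,-0.7],[-2.4,-2.57,-0.7],[-2.4,-2.57,-0.7],[-2.4,-2.57,-0.7]],"roll":[0,0,0,0,0],"claw":[0.5,0.5,0.5,0.5,0.5]}' | grep eef
python3 -m pendant '{"dp":[[-2.4,-2.57,-0.7],[-2.4,-2.57,-0.7],[-2.4,-2.57,-0.7],[-2.4,-2.57,-0.7],[-2.4,-2.57,-0.7]],"roll":[0,0,0,0,0],"claw":[0.5,0.5,0.5,0.5,0.5]}' | grep eef
python3 -m pendant '{"dp":[[-2.4,-2.57,0],[-2.4,-2.57,0],[-2.4,-2.57,0],[-2.4,-2.57,0],[-2.4,-2.57,0]],"roll":[0,0,0,0,0],"claw":[0.5,0.5,0.5,0.5,0.5]}' | grep eef
python3 -m pendant '{"dp":[[-2.4,-2.57,0],[-2.4,-2.57,0],[-2.4,-2.57,0],[-2.4,-2.57,0],[-2.4,-2.57,0]],"roll":[0,0,0,0,0],"claw":[0.5,0.5,0.5,0.5,0.5]}'
python3 -m pendant '{"dp":[[0,0,0],[0,0,0],[0,0,0],[0,0,0],[0,0,0]],"roll":[-7,-7,-7,-7,-7],"claw":[0.5,0.5,0.5,0.5,0.5]}'
python3 -m pendant '{"dp":[[0,0,0],[0,0,0]],"roll":[-6,0],"claw":[0.5,0.5]}'
python3 -c "
from plant import *
s=read_state();print(s['qpos'],s['width'],s['tool_rot'])"
```

```text
eef_pos: [0.2584, 0.4671, 0.2663]
eef_pos: [0.3387, 0.3106, 0.3016]
eef_pos: [0.4189, 0.1543, 0.3013]
clock: 1.85
eef_pos: [0.4992, -0.0019, 0.3014]
tool_rot: [[-0.962, 0.273, 0.0], [0.273, 0.962, 0.001], [-0.0, 0.001, -1.0]]
wrist_force: [1.2, -0.0, -0.1]
width: 0.0428
finger_force: 0.0
clock: 2.27
eef_pos: [0.4987, -0.0004, 0.3011]
tool_rot: [[-0.943, -0.333, -0.001], [-0.333, 0.943, 0.0], [0.0, 0.0, -1.0]]
wrist_force: [0.8, -0.4, 0.2]
width: 0.0426
finger_force: 0.0
clock: 2.43
eef_pos: [0.4987, -0.0004, 0.3011]
tool_rot: [[-0.905, -0.426, -0.0], [-0.426, 0.905, 0.0], [0.0, 0.0, -1.0]]
wrist_force: [0.1, 0.3, 0.4]
width: 0.0424
finger_force: 0.0
[-0.63993611  0.08237744  0.59614241  1.800774   -0.04853498  1.2732799
  1.98006113] 0.042423427034953644 [[-9.04589034e-01 -4.26284593e-01 -3.55110211e-04]
 [-4.26284668e-01  9.04589052e-01  1.69879159e-04]
 [ 2.48811941e-04  3.05048863e-04 -9.99999923e-01]]
```

```bash
python3 - <<'E'
from h import *
import pickle
c=get_calibration("wrist"); im=capture("wrist")[:,:,::-1]; cv2.imwrite("pics/w1.png",im); pickle.dump(c,open("w1.pkl","wb"))
print(proj(c,[[.607,-.018,.126],[.58,-.032,.126],[.651,.002,.126]]))
E
```

```text
[[206.17376668 251.55402332]
 [203.84605307 227.40267071]
 [207.65233678 287.54811575]]
```

View pics/w1.png

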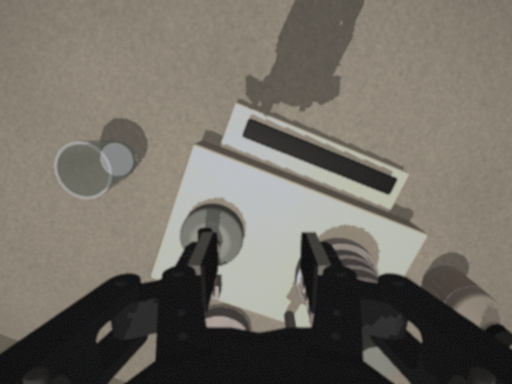

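```bash
python3 - <<'E'
from h import *
import pickle
c=pickle.load(open("w1.pkl","rb"))
for n,p,z in [("gear",(212,234),.104),("hend",(207,230),.126),("bL",(245,128),.05),("bR",(394,183),.05),("c3",(196,145),.06),("c4",(424,234),.06)]: print(n,np.round(w(0,p,z,c),4))
E
```

```text
gear [ 0.5936 -0.0198  0.104 ]
hend [ 0.5814 -0.0275  0.126 ]
bL [ 0.4635 -0.0369  0.05  ]
bR [0.4432 0.178  0.05  ]
c3 [ 0.509  -0.0848  0.06  ]
c4 [0.4875 0.2513 0.06  ]
```

```bash

python3 -m pendant '{"dp":[[-2.5,-1.25,0],[-2.5,-1.25,0],[-2.5,-1.25,0],[-2.5,-1.25,0],[0,0,0]],"roll":[0,0,0,0,0],"claw":[0.5,0.5,0.5,0.5,0.5]}' | grep eef
python3 - <<'E'
from h import *
import pickle
c=get_calibration("wrist"); im=capture("wrist")[:,:,::-1]; pickle.dump(c,open("w2.pkl","wb"))
np.save("w2.npy",im)
print(read_state()["eef_pos"],proj(c,[[.607,-.018,.126]]))
cr=cv2.resize(im[70:220,180:380],(800,600),interpolation=cv2.INTER_CUBIC); cv2.imwrite("pics/w2c.png",np.clip(255*(cr/255.)**.6,0,255).astype('u1'))
E
```

```text
eef_pos: [0.6146, -0.0023, 0.2998]
[ 0.61215355 -0.00272108  0.29994348] [[249.30365056 163.84182819]]
```

View pics/w2c.png

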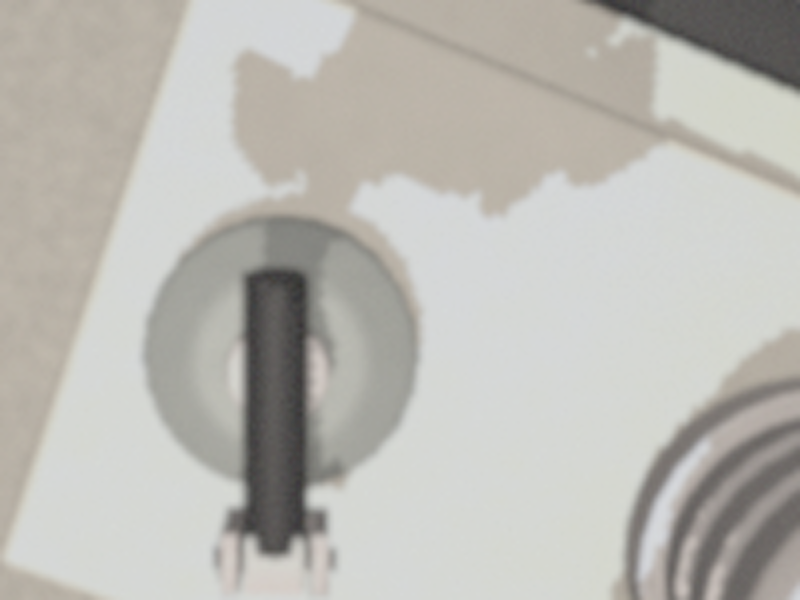

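```bash
python3 - <<'E'
from h import *
import pickle
c=pickle.load(open("w2.pkl","rb"))
s=read_state();R=s["tool_rot"];t=np.array([.61215,-.00272,.29994])
for n,p,z in [("gear",(281,350),.104),("hub",(279,370),.114),("hend_top",(275,270),.133),("pivot",(275,545),.128)]:
    P=w(0,(180+(p[0]+.5)/4-.5,70+(p[1]+.5)/4-.5),z,c); print(n,np.round(P,4),"tool cm",np.round(100*R.T@(P-s["eef_pos"]),2))
print(s["eef_pos"])
E
```

```text
gear [ 0.6034 -0.0197  0.104 ] tool cm [ 1.48 -1.15 19.6 ]
hub [ 0.6072 -0.0182  0.114 ] tool cm [ 1.07 -1.18 18.6 ]
hend_top [ 0.581  -0.0306  0.133 ] tool cm [ 3.97 -1.19 16.7 ]
pivot [6.499e-01 5.000e-04 1.280e-01] tool cm [-3.59 -1.28 17.19]
[ 0.61215355 -0.00272108  0.29994348]
```

```bash

python3 -m pendant '{"dp":[[1.15,-0.4,3],[1.15,-0.4,3],[1.15,-0.4,3],[0,0,3],[0,0,3]],"roll":[0,0,0,0,0],"claw":[0.5,0.5,0.5,0.5,0.5]}' | grep -E 'eef|force'
python3 -m pendant '{"dp":[[0,0,1.5],[0,0,1.5],[0,0,0.8],[0,0,0],[0,0,0]],"roll":[0,0,0,0,0],"claw":[0.5,0.5,0.5,0.5,0.5]}' | grep -E 'eef|force'
python3 -m pendant '{"dp":[[0,0,0],[0,0,0],[0,0,0],[0,0,0],[0,0,0]],"roll":[0,0,0,0,0],"claw":[0.3,0.1,0,0,0]}' 25
```

```text
eef_pos: [0.583, -0.0293, 0.1506]
wrist_force: [0.6, 0.9, -0.6]
finger_force: 0.0
eef_pos: [0.5843, -0.0285, 0.1138]
wrist_force: [-0.2, 0.7, 0.0]
finger_force: 0.0
clock: 4.2
eef_pos: [0.5854, -0.0286, 0.1145]
tool_rot: [[-0.905, -0.425, 0.002], [-0.425, 0.905, 0.001], [-0.002, -0.0, -1.0]]
wrist_force: [-1.1, 0.6, 5.7]
width: 0.0168
finger_force: 24.6
```

```bash

python3 -m pendant '{"dp":[[-0.09,0,-1.16],[-0.28,0,-1.14],[-0.45,0,-1.08],[-0.61,0,-1.0],[-0.76,0,-0.89]],"roll":[0,0,0,0,0],"claw":[0,0,0,0,0]}' | grep -E 'eef|force|wid'
python3 -m pendant '{"dp":[[-0.89,0,-0.76],[-1.0,0,-0.61],[-1.08,0,-0.45],[-1.14,0,-0.28],[-1.16,0,-0.09]],"roll":[0,0,0,0,0],"claw":[0,0,0,0,0]}' | grep -E 'eef|force|wid'
python3 -m pendant '{"dp":[[-0.3,0,0],[0,0,0],[0,0,0],[0,0,0]],"roll":[0,0,0,0],"claw":[0,0,0,0]}'
python3 - <<'E'
from h import *
a=capture("top")[150:280,190:330,::-1]; b=capture("scene")[150:250,170:290,::-1]
g=lambda i:np.clip(255*(i/255.)**.6,0,255).astype('u1')
cv2.imwrite("pics/m3.png",g(np.hstack([cv2.resize(a,(400,400)),cv2.resize(b,(400,400))])))
E
```

```text
eef_pos: [0.6041, -0.0199, 0.1669]
wrist_force: [1.6, -2.1, -6.2]
width: 0.0171
finger_force: 24.5
eef_pos: [0.6514, 0.0017, 0.1894]
wrist_force: [-2.3, -2.9, 1.2]
width: 0.0166
finger_force: 25.3
clock: 5.37
eef_pos: [0.6552, 0.0035, 0.1893]
tool_rot: [[-0.905, -0.424, 0.002], [-0.424, 0.905, -0.0], [-0.002, -0.001, -1.0]]
wrist_force: [-0.1, -3.3, 4.4]
width: 0.017
finger_force: 26.0
```

View pics/m3.png

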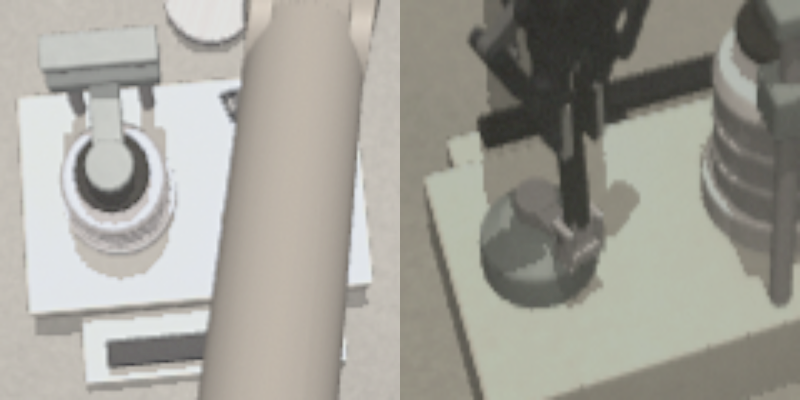

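```bash
cat > r.py <<'E'
from h import *
s=read_state();R=s["tool_rot"];p=s["eef_pos"];d=p[:2]-[.607,-.018]
print(round(s["clock"],2),p.round(4),"F",(R.T@s["wrist_force"]).round(1),"az",round(np.degrees(np.arctan2(d[1],d[0])),1),"r",round(np.hypot(*d)*1e3,1),"tool",round(np.degrees(np.arctan2(-R[1,0],-R[0,0])),1),"q7",s["qpos"][6].round(2),round(s["width"]*1e3,1),round(s["finger_force"],1))
E
python3 -m pendant '{"dp":[[0.2,0,0],[0,0,0],[0,0,0.5],[0,0,0.5],[0,0,0]],"roll":[0,0,0,0,0],"claw":[0.33,0.33,0.33,0.33,0.33]}' >/dev/null; python3 r.py
python3 -m pendant '{"dp":[[0,0,0],[0,0,0],[0,0,0],[0,0,0],[0,0,0]],"roll":[0,0,0,0,0],"claw":[0,0,0,0,0]}' 40 >/dev/null; python3 r.py
python3 -m pendant '{"dp":[[0.037,-0.61,0],[0.037,-0.61,0],[0.037,-0.61,0],[0.037,-0.61,0],[0.037,-0.61,0]],"roll":[7,7,7,7,7],"claw":[0,0,0,0,0]}' >/dev/null; python3 r.py
```

```text
5.88 [0.6517 0.0043 0.1759] F [0.2 0.2 0.2] az 26.5 r 50.0 tool 25.2 q7 2.17 27.9 0.0
6.3 [0.6528 0.0025 0.177 ] F [-1.2 -5.9  8.4] az 24.1 r 50.2 tool 25.1 q7 2.17 16.6 39.1
6.72 [ 0.6566 -0.0261  0.177 ] F [-3.1 -3.3  8.6] az -9.3 r 50.3 tool -10.1 q7 1.68 16.6 39.5
```

```bash

python3 -m pendant '{"dp":[[0.037,-0.61,0],[0.037,-0.61,0],[0.037,-0.61,0],[0.037,-0.61,0],[0.037,-0.61,0]],"roll":[7,7,7,7,7],"claw":[0,0,0,0,0]}' >/dev/null; python3 r.py
python3 -m pendant '{"dp":[[0.037,-0.61,0],[0.037,-0.61,0],[0.037,-0.61,0],[0.037,-0.61,0],[0.037,-0.61,0]],"roll":[7,7,7,7,7],"claw":[0,0,0,0,0]}' >/dev/null; python3 r.py
python3 -m pendant '{"dp":[[0.037,-0.61,0],[0.037,-0.61,0],[0.037,-0.61,0]],"roll":[7,7,7],"claw":[0,0,0]}' >/dev/null; python3 r.py
python3 -m pendant '{"dp":[[0,0,0],[0,0,0]],"roll":[0,0],"claw":[0,0]}' >/dev/null; python3 r.py
python3 - <<'E'
from h import *
a=capture("top")[140:250,195:275,::-1]; b=capture("scene")[130:230,240:340,::-1]
g=lambda i:np.clip(255*(i/255.)**.6,0,255).astype('u1')
cv2.imwrite("pics/m4.png",g(np.hstack([cv2.resize(a,(300,412)),cv2.resize(b,(412,412),interpolation=cv2.INTER_CUBIC)])))
E
```

```text
7.13 [ 0.6429 -0.0528  0.177 ] F [-2.7 -1.2  9.2] az -44.2 r 50.0 tool -45.1 q7 1.18 16.9 39.4
7.55 [ 0.6163 -0.0668  0.177 ] F [-3.3  0.8 10.7] az -79.2 r 49.7 tool -80.1 q7 0.68 16.8 39.4
7.8 [ 0.5981 -0.0666  0.177 ] F [-3.2  2.5 11.7] az -100.4 r 49.4 tool -101.1 q7 0.38 16.3 39.4
7.97 [ 0.5974 -0.0664  0.177 ] F [-3.7  1.2  9.9] az -101.3 r 49.4 tool -100.7 q7 0.39 17.0 39.5
```

View pics/m4.png

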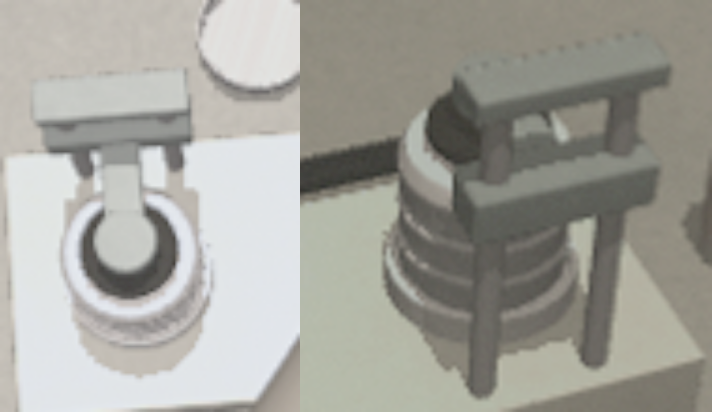

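```bash
cat > m.py <<'E'
from plant import read_state
import numpy as np
s=read_state();p=s["eef_pos"];d=p[:2]-[.607,-.018];F=s["wrist_force"];T=s["ft_torque"];R=s["tool_rot"]
m=d[0]*F[1]-d[1]*F[0]+T[2]
print(round(s["clock"],2),"az",round(np.degrees(np.arctan2(d[1],d[0])),1),"r",round(1e3*np.hypot(*d),1),"Ft",(R.T@F).round(1),"Tz",round(T[2],3),"M/r",round(m/.05,2),"z",p[2].round(4),flush=True)
E
P='python3 m.py'; $P
for i in 1; do
python3 -m pendant '{"dp":[[0.037,-0.61,0]],"roll":[7],"claw":[0]}' >/dev/null; $P
python3 -m pendant '{"dp":[[0.037,-0.61,0]],"roll":[7],"claw":[0]}' >/dev/null; $P
python3 -m pendant '{"dp":[[0.037,-0.61,0]],"roll":[7],"claw":[0]}' >/dev/null; $P
python3 -m pendant '{"dp":[[0.037,-0.61,0]],"roll":[7],"claw":[0]}' >/dev/null; $P
python3 -m pendant '{"dp":[[0.037,-0.61,0]],"roll":[7],"claw":[0]}' >/dev/null; $P
python3 -m pendant '{"dp":[[0.037,-0.61,0]],"roll":[7],"claw":[0]}' >/dev/null; $P
done
```

```text
8.07 az -101.3 r 49.4 Ft [-1.6 -0.6 10.9] Tz -0.202 M/r -4.6 z 0.177
8.15 az -106.9 r 49.5 Ft [-1.9  3.  11.9] Tz 0.184 M/r 6.66 z 0.1771
8.23 az -114.3 r 49.4 Ft [-2.   3.4 13.7] Tz 0.079 M/r 4.94 z 0.1771
8.32 az -121.4 r 49.4 Ft [-2.   3.3 13.8] Tz 0.08 M/r 4.87 z 0.1771
8.4 az -128.5 r 49.3 Ft [-2.7  4.5 14.5] Tz 0.079 M/r 6.01 z 0.1771
8.48 az -135.6 r 49.3 Ft [-2.1  5.2 14. ] Tz 0.066 M/r 6.43 z 0.1771
8.57 az -142.6 r 49.3 Ft [-1.7  4.6 14.3] Tz 0.039 M/r 5.26 z 0.1771
```

```bash
P='python3 m.py'
python3 -m pendant '{"dp":[[0.037,-0.61,0]],"roll":[7],"claw":[0]}' >/dev/null; $P
python3 -m pendant '{"dp":[[0.037,-0.61,0]],"roll":[7],"claw":[0]}' >/dev/null; $P
python3 -m pendant '{"dp":[[0.037,-0.61,0]],"roll":[7],"claw":[0]}' >/dev/null; $P
python3 -m pendant '{"dp":[[0.037,-0.61,0]],"roll":[7],"claw":[0]}' >/dev/null; $P
python3 -m pendant '{"dp":[[0.037,-0.61,0]],"roll":[7],"claw":[0]}' >/dev/null; $P
```

```text
8.65 az -149.7 r 49.3 Ft [-0.8  5.5 13.1] Tz 0.074 M/r 6.86 z 0.1771
8.73 az -156.8 r 49.3 Ft [ 0.3  5.9 11.4] Tz 0.03 M/r 6.4 z 0.1771
8.82 az -163.9 r 49.3 Ft [ 0.8  4.6 12.3] Tz 0.059 M/r 5.77 z 0.1771
8.9 az -171.0 r 49.3 Ft [ 1.3  5.4 11.3] Tz 0.07 M/r 6.75 z 0.1771
8.98 az -178.1 r 49.4 Ft [ 1.4  4.2 11.4] Tz 0.041 M/r 4.96 z 0.1771
```

```bash
P='python3 m.py'
python3 -m pendant '{"dp":[[0.037,-0.61,0]],"roll":[7],"claw":[0]}' >/dev/null; $P
python3 -m pendant '{"dp":[[0.037,-0.61,0]],"roll":[7],"claw":[0]}' >/dev/null; $P
python3 -m pendant '{"dp":[[0.037,-0.61,0]],"roll":[7],"claw":[0]}' >/dev/null; $P
python3 -m pendant '{"dp":[[0.037,-0.61,0]],"roll":[7],"claw":[0]}' >/dev/null; $P
python3 -m pendant '{"dp":[[0.037,-0.61,0]],"roll":[7],"claw":[0]}' >/dev/null; $P; python3 r.py
```

```text
9.07 az 174.8 r 49.5 Ft [ 2.   4.7 11.7] Tz 0.07 M/r 6.03 z 0.1771
9.15 az 167.8 r 49.6 Ft [ 1.9  4.7 10.9] Tz 0.067 M/r 5.97 z 0.1771
9.23 az 160.8 r 49.6 Ft [ 2.   4.8 11.2] Tz 0.178 M/r 8.38 z 0.1771
9.32 az 153.9 r 49.7 Ft [ 2.8  5.6 11.1] Tz 0.207 M/r 9.73 z 0.1771
9.4 az 147.0 r 49.8 Ft [ 2.8  5.7 10.6] Tz 0.23 M/r 10.32 z 0.1771
9.4 [0.5653 0.0091 0.1771] F [ 2.8  5.7 10.6] az 147.0 r 49.8 tool 147.0 q7 -1.49 16.7 40.4
```

```bash
P='python3 m.py'
python3 -m pendant '{"dp":[[0.012,-0.35,0]],"roll":[4],"claw":[0]}' >/dev/null; $P
python3 -m pendant '{"dp":[[0,0,0]],"roll":[0],"claw":[0]}' >/dev/null; $P
python3 -m pendant '{"dp":[[0,0,0]],"roll":[0],"claw":[0]}' >/dev/null; $P
python3 -m pendant '{"dp":[[0,0,0]],"roll":[0],"claw":[0]}' >/dev/null; $P
python3 r.py
python3 - <<'E'
from h import *
for n in("top","scene"): cv2.imwrite(f"pics/{n}5.png",capture(n)[:,:,::-1])
# carriage shift in scene: track clamp block
a=cv2.imread("pics/scene0.png",0);b=cv2.imread("pics/scene5.png",0)
for nm,(x0,y0,x1,y1) in dict(carriage=(278,158,328,186),top=(278,135,330,156),lid=(262,160,276,178),deckrim=(262,190,305,215)).items():
    t=cv2.resize(a[y0:y1,x0:x1],None,fx=8,fy=8,interpolation=cv2.INTER_CUBIC); S=cv2.resize(b[y0-12:y1+12,x0-12:x1+12],None,fx=8,fy=8,interpolation=cv2.INTER_CUBIC)
    r=cv2.matchTemplate(S,t,cv2.TM_CCOEFF_NORMED); _,v,_,l=cv2.minMaxLoc(r); print(nm,round(v,3),l[0]/8-12,l[1]/8-12)
c=get_calibration("scene"); print(proj(c,[[.70,.17,.19],[.70,.17,.17]]))
E
```

```text
9.48 az 143.0 r 49.8 Ft [ 2.3  5.6 10.1] Tz 0.257 M/r 10.77 z 0.1771
9.57 az 142.6 r 49.8 Ft [2.4 3.4 9.4] Tz 0.012 M/r 3.6 z 0.1771
9.65 az 142.6 r 49.8 Ft [ 2.3  3.2 11.9] Tz 0.073 M/r 4.63 z 0.1771
9.73 az 142.5 r 49.8 Ft [ 4.1  3.4 12. ] Tz 0.008 M/r 3.54 z 0.1771
9.73 [0.5675 0.0123 0.1771] F [ 4.1  3.4 12. ] az 142.5 r 49.8 tool 143.3 q7 -1.56 16.7 40.1
carriage 0.907 -0.625 7.0
top 0.992 0.0 0.0
lid 0.892 -0.125 0.625
deckrim 0.967 0.125 0.125
[[302.84527967 184.62007268]
 [302.16933301 191.61550612]]
```

```bash
P='python3 m.py'
python3 -m pendant '{"dp":[[0,0,0],[0,0,-0.6],[0,0,-0.6],[0,0,0]],"roll":[0,0,0,0],"claw":[0,0,0,0]}' 20 >/dev/null; python3 r.py
python3 -m pendant '{"dp":[[1.16,0,0.09],[1.14,0,0.28],[1.08,0,0.45],[1.0,0,0.61],[0.89,0,0.76]],"roll":[0,0,0,0,0],"claw":[0,0,0,0,0]}' >/dev/null; python3 r.py
python3 -m pendant '{"dp":[[0.76,0,0.89],[0.61,0,1.0],[0.45,0,1.08],[0.28,0,1.14],[0.09,0,1.0]],"roll":[0,0,0,0,0],"claw":[0,0,0,0,0]}' >/dev/null; python3 r.py; $P
python3 -m pendant '{"dp":[[0,0,0],[0,0,0]],"roll":[0,0],"claw":[0,0]}' >/dev/null; python3 r.py; $P
```

```text
10.17 [0.5637 0.0152 0.1856] F [ 0.4  1.5 28.5] az 142.5 r 54.5 tool 143.2 q7 -1.58 16.8 29.4
10.58 [ 0.6088 -0.019   0.1696] F [-4.   4.8 -2.1] az -27.7 r 2.1 tool 143.2 q7 -1.54 16.4 29.1
11.0 [ 0.6298 -0.035   0.1189] F [ 3.9  5.5 -3.1] az -36.7 r 28.5 tool 143.1 q7 -1.5 16.5 26.4
11.0 az -36.7 r 28.5 Ft [ 3.9  5.5 -3.1] Tz 0.01 M/r -2.93 z 0.1189
11.17 [ 0.6298 -0.035   0.1187] F [ 4.6  6.1 -0.4] az -36.8 r 28.4 tool 143.1 q7 -1.5 16.5 26.3
11.17 az -36.8 r 28.4 Ft [ 4.6  6.1 -0.4] Tz -0.015 M/r -3.77 z 0.1187
```

```bash
P='python3 m.py'
python3 -m pendant '{"dp":[[0,0,0],[0,0,0],[0,0,0],[0,0,-2],[0,0,-2]],"roll":[0,0,0,0,0],"claw":[0.5,0.5,0.5,0.5,0.5]}' >/dev/null; python3 r.py
python3 -m pendant '{"dp":[[-0.5,0,-1],[-0.3,0,0],[0,0,0],[0,0,0],[0,0,0]],"roll":[0,0,0,0,0],"claw":[0,0,0,0,0]}' >/dev/null; python3 r.py
python3 -m pendant '{"dp":[[0,0,1.5],[0,0,1],[0,0,0.4],[0,0,0.2],[0,0,0]],"roll":[0,0,0,0,0],"claw":[0,0,0,0,0]}' >/dev/null; python3 r.py
```

```text
11.58 [ 0.6271 -0.0306  0.1564] F [-0.2  0.9  0.1] az -32.1 r 23.7 tool 143.2 q7 -1.53 43.0 0.0
12.0 [ 0.6204 -0.0269  0.1657] F [ 0.1 -0.2 -0.5] az -33.7 r 16.1 tool 143.2 q7 -1.54 -0.1 0.0
12.42 [ 0.6201 -0.0274  0.1352] F [-0.5  0.2 -0.5] az -35.7 r 16.1 tool 143.1 q7 -1.52 -0.4 0.3
```

```bash

python3 -m pendant '{"dp":[[0,0,0.1],[0,0,0.1],[0,0,0]],"roll":[0,0,0],"claw":[0,0,0]}' >/dev/null; python3 r.py
python3 -m pendant '{"dp":[[0,0,-3],[0,0,-4],[0,0,-4],[1.5,0,-2],[1.5,0,0]],"roll":[0,0,0,0,0],"claw":[0,0,0,0,0]}' >/dev/null; python3 r.py
```

```text
12.67 [ 0.6204 -0.0276  0.1347] F [-4.3  0.5 -8.6] az -35.7 r 16.5 tool 143.1 q7 -1.52 0.1 4.3
13.08 [ 0.6473 -0.0468  0.2693] F [ 1.2 -0.7  0.1] az -35.5 r 49.6 tool 143.2 q7 -1.6 -0.2 0.0
```

```bash

python3 -m pendant '{"dp":[[-3.24,0.3,0],[-3.24,0.3,0],[-3.24,0.3,0],[-3.24,0.3,0],[-3.24,0.3,0]],"roll":[0,0,0,0,0],"claw":[0,0,0,0,0]}' >/dev/null; python3 r.py
python3 -m pendant '{"dp":[[-3.24,0.3,0],[-3.24,0.3,0],[0,0,3.5],[0,0,3.5],[0,0,0]],"roll":[0,0,0,0,0],"claw":[0,0,0,0,0]}' >/dev/null; python3 r.py
python3 - <<'E'
from h import *
c=get_calibration("wrist"); im=capture("wrist")[:,:,::-1]; g=lambda i:np.clip(255*(i/255.)**.6,0,255).astype('u1')
a=capture("top")[150:280,190:330,::-1]
cv2.imwrite("pics/m6.png",g(np.hstack([cv2.resize(im,(420,315)),cv2.resize(a,(340,315),interpolation=cv2.INTER_CUBIC)])))
E
```

```text
13.5 [0.5051 0.0397 0.2627] F [-1.5 -0.6 -0.5] az 150.5 r 117.1 tool 143.1 q7 -1.91 -0.0 0.0
13.92 [0.4549 0.0695 0.1934] F [-0.9  0.9  0.9] az 150.1 r 175.5 tool 143.4 q7 -2.14 -0.2 0.0
```

View pics/m6.png

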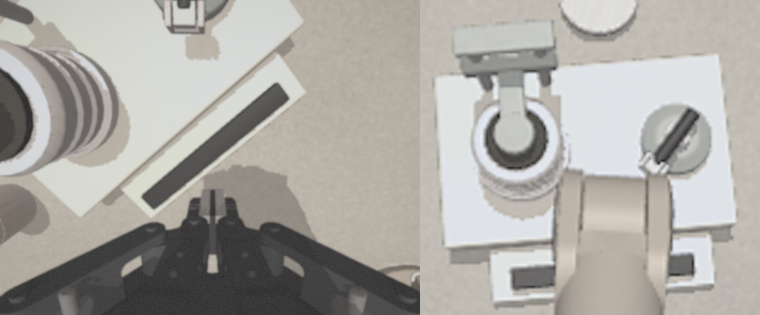

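```bash
python3 - <<'E'
from h import *
c=get_calibration("wrist");k=512/420
A=w(0,(150*k,199*k),.05,c);B=w(0,(282*k,92*k),.05,c);print(A,B,(A+B)/2)
s=read_state();R=s["tool_rot"]
for P in((A+B)/2,np.array([.4534,.072,.05])):print((100*R.T@(P-s["eef_pos"])).round(2))
E
```

```text
[0.45678858 0.16826637 0.05      ] [ 0.46607993 -0.0404791   0.05      ] [0.46143425 0.06389364 0.05      ]
[ 0.24 -0.09 14.7 ]
[-0.89 -0.25 14.7 ]
```

```bash
python3 - <<'E'
from h import *
def bar(im,c,n,lo):
    g=cv2.cvtColor(im,cv2.COLOR_RGB2GRAY); P=proj(c,[[.4534,.072,.05]])[0]
    k,L,st,ce=cv2.connectedComponentsWithStats((g<lo).astype('u1'))
    i=min(range(1,k),key=lambda i:np.hypot(*(ce[i]-P))+(1e3 if st[i][4]<50 else 0))
    ys,xs=np.where(L==i); b=cv2.minAreaRect(np.c_[xs,ys].astype('f4')); q=cv2.boxPoints(b)
    W=np.array([w(0,p,.05,c) for p in q]); print(n,st[i],W.round(4).tolist(),W.mean(0).round(4),w(0,ce[i],.05,c).round(4))
bar(cv2.imread("pics/top0.png")[:,:,::-1].copy(),get_calibration("top"),"top",70)
c=get_calibration("wrist");im=capture("wrist")
for t in(35,50,70):bar(im,c,"wrist",t)
E
```

```text
top [228 255  75  14 595] [[0.4579, 0.1807, 0.05], [0.4716, -0.0346, 0.05], [0.4482, -0.0357, 0.05], [0.4346, 0.1789, 0.05]] [0.4531 0.0723 0.05  ] [0.4531 0.073  0.05  ]
wrist [256 232   7  35 162] [[0.3883, 0.1234, 0.05], [0.419, 0.0982, 0.05], [0.415, 0.0933, 0.05], [0.3841, 0.1184, 0.05]] [0.4016 0.1083 0.05  ] [0.4024 0.1084 0.05  ]
wrist [ 175  110  173  150 4758] [[0.4607, 0.1783, 0.05], [0.4753, -0.0346, 0.05], [0.452, -0.0374, 0.05], [0.434, 0.1792, 0.05]] [0.4555 0.0714 0.05  ] [0.457  0.0621 0.05  ]
wrist [ 174  109  174  151 5009] [[0.4613, 0.1784, 0.05], [0.4756, -0.0353, 0.05], [0.4515, -0.0381, 0.05], [0.4337, 0.1793, 0.05]] [0.4555 0.0711 0.05  ] [0.457 0.062 0.05 ]
```

```bash

python3 -m pendant '{"dp":[[-0.15,-0.15,3.5],[0,0,3.5],[0,0,3.5],[0,0,2.5],[0,0,0]],"roll":[0,0,0,0,0],"claw":[0,0,0,0,0]}' >/dev/null; python3 r.py
python3 -m pendant '{"dp":[[0,0,0.6],[0,0,0.5],[0,0,0.4],[0,0,0.3],[0,0,0]],"roll":[0,0,0,0,0],"claw":[0,0,0,0,0]}' >/dev/null; python3 r.py
```

```text
14.48 [0.4579 0.0649 0.0641] F [-0.3  1.4 -0.5] az 150.9 r 170.6 tool 142.7 q7 -1.93 -0.2 0.0
14.9 [0.4606 0.068  0.0499] F [ 1.2  0.9 -1.7] az 149.6 r 169.8 tool 143.0 q7 -1.89 -0.1 1.1
```

```bash

python3 -m pendant '{"dp":[[-0.7,0,-0.6],[0,0,0],[0,0,0]],"roll":[0,0,0],"claw":[0,0,0]}' >/dev/null; python3 r.py
python3 -m pendant '{"dp":[[0,0,0.5],[0,0,0.4],[0,0,0.2],[0,0,0.2],[0,0,0]],"roll":[0,0,0,0,0],"claw":[0,0,0,0,0]}' >/dev/null; python3 r.py
```

```text
15.15 [0.4542 0.0727 0.0557] F [-0.5  0.2  0.1] az 149.3 r 177.7 tool 143.1 q7 -1.92 -0.3 0.0
15.57 [0.4547 0.0724 0.0422] F [-0.9 -1.  -7.4] az 149.3 r 177.2 tool 143.0 q7 -1.89 0.2 3.4
```

```bash

python3 -m pendant '{"dp":[[0,0,0.05],[0,0,0],[0,0,0]],"roll":[0,0,0],"claw":[0,0,0]}' >/dev/null; python3 r.py
python3 -m pendant '{"dp":[[0,0,-0.5],[0,0,-1],[0,0,-3],[0,0,-3],[0,0,-3]],"roll":[0,0,0,0,0],"claw":[0,0,0,0,0]}' >/dev/null
python3 -m pendant '{"dp":[[-3,0,-2],[-3,0,-2],[0,0,0],[0,0,0]],"roll":[0,0,0,0],"claw":[0,0,0,0]}' >/dev/null; python3 r.py
python3 - <<'E'
from h import *
im=capture("scene")[:,:,::-1]; a=capture("top")[150:280,190:330,::-1]; g=lambda i:np.clip(255*(i/255.)**.6,0,255).astype('u1')
cv2.imwrite("pics/m7.png",g(np.hstack([cv2.resize(im[130:270,100:370],(440,300)),cv2.resize(a,(340,300),interpolation=cv2.INTER_CUBIC)])))
E
```

```text
15.82 [0.4547 0.0725 0.042 ] F [-1.3 -0.7 -8. ] az 149.3 r 177.1 tool 143.0 q7 -1.89 -0.2 3.5
16.57 [0.4195 0.101  0.1776] F [ 0.5 -0.3  0.7] az 147.6 r 222.1 tool 143.4 q7 -2.29 -0.2 0.0
```

View pics/m7.png

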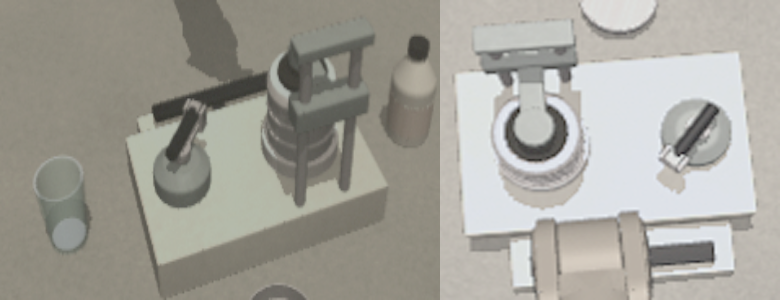

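The handle is folded flat, the clamp pad sits on the lid, the bar is up, the bystanders stand where they were, and the arm is clear. I'm handing in.

```bash
python3 -c "
from plant import *
print(hand_in())"
```

```text
the job is handed in; nothing more can be done
None
```

I handed the job in at about 16.6 s, and no verdict came back: I cranked the clamp tight by my force estimate (roughly 30–50 N on the lid, not measured directly), folded the handle flat, then pressed the start bar about 8 mm near its middle and let it go.

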